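# Bring the balanced pin tray onto the narrow stand

### The arm

A 6-joint arm with a two-finger parallel gripper is mounted at the origin on the work surface. World frame = base frame: x ahead of the robot, y to its left, z up, the work surface at z = 0. Lengths are in m, angles in rad, forces in N, time in s.
With the tool pointing down it reaches from about 0.4 to 0.825 m from the base axis. Payload 7 kg.
Tool frame: the origin (TCP) lies on the mounting face of the last link; the fingertips stand arm.tcp_to_tips ahead of it and the grasp point (between the pads) lies 159 mm ahead of it (arm.tcp_to_tips is the distance from the TCP to the fingertips, in m); z points along the fingers, y is the direction in which the jaws open and shut (so a half turn about z gives the same grasp; the last joint's range is limited). The gripper opens to 88 mm and grips with 3 to 60 N. Pads are 19 mm wide; open, the fingers measure 130 mm over their backs; the gripper's body (78 mm by 193 mm) begins 47 mm behind the grasp point.
Start: joints at [1.454, 0.359, 0.012, 0, -1.224, -0.288], TCP at [0.266, 0.62, 0.405] pointing down, gripper open.
Joint ranges: [-3.07, 3.07], [-1.43, 2.12], [-1.02, 1.25], [-3.03, 1.67], [-3.05, -0], [-3.03, 3.03]. Speed limits (rad/s): [2.39, 2.39, 3.01, 3.14, 3.14, 3.14].

### API

Orientations are given as [roll, pitch, yaw] about the fixed x, y, z axes, in that order (R = Rz(yaw) Ry(pitch) Rx(roll)).
In Python, from station import arm, cams, job_done, finder gives the robot as it stands.
- The arm moves only by the tool play_rows, never from a script. Its argument "targets" is a list that holds one entry, the list of rows, each a list of 4 numbers: the shift along the tool's x, y, z in m, then the turn about the tool's z in degrees. A call has 1 to 5 rows; each row is the pose to reach, as a shift and turn from the pose commanded when the call began, along the tool's axes at that moment; what a row does not reach only later rows make up. A row lasts 1/8 s, in which the tool goes at most 62.5 mm and 10.7 degrees, less where a joint would pass 70% of its speed; a pose out of reach is approached as far as the arm can. A call with a gripper value outside its range is refused whole. "grip" is the closure in counts, from 0 (fully open) to 255 (shut), set as the call begins (left out, the last holds). The fingers move at their own pace and stop on an object; "newtons" is the grip in N (left out, the last holds). Time passes only in rows, so rows that repeat a pose let the fingers close. It gives the time, the measured TCP pose, the force and the opening at its end, in the units of the state.
- arm.get_state(): the state, without advancing time (a new reading comes with each control period).
- cams.grab_frame(name): name is "scene" or "top" or "wrist"; returns (picture, depth): 400x640x3 uint8, red, green, blue; 400x640 float32, m along the optical axis (not along the pixel's ray), 0 where there is no reading.
- cams.camera_params(name): a dict with "intrinsics" (3x3 intrinsics, pixels), "position" and "attitude" of the camera in the world. Camera axes: x right, y down, z forward; pixel columns grow to the right and rows downward; lengths in m; the calibration is good to about 2 mm. A picture is of the moment at which its call begins: read the wrist's pose just before it. camera_params takes no time and is no camera call; for the wrist camera it gives the pose at the moment of the call.
- job_done(): hands the job in, once; it reports no verdict.
Trained networks look in the newest picture that a camera, given by its name, has taken for a name from the list of things; names that differ only in an ending like _2 or _b are one class to them, and where a whole thing is asked for, a point or a joint stands for the part that bears it (a point fixed in the world has none). Each returns a list of dicts, best first, with "score" (0 to 1); they miss things now and then, are a little off and sometimes report something else, mostly with a low value. They report only what shows in the picture. A call takes as long as a camera call.
- finder.find_in(camera, query): "xyz" ([x, y, z] in m, in world coordinates, good to about 4 mm: the middle of the surface that is visible of it).
- finder.masks_of(camera, query): "mask" (400x640 bool, what is visible of it).
The state is a dict: "t": time; "q": joint angles; "qd": joint speeds; "joint_efforts": joint torques, N m; "eef_pos": TCP position; "ee_rot": TCP orientation; "force": force on the tool from outside, world axes, zero at the start; "moment": the same for the moment, N m; "width": finger opening in m.
Only numpy, scipy, OpenCV 4.12 (cv2) and the standard library are available. Lean on these libraries where they do the work, as an engineer would, in place of code of your own. Each camera call takes 0.05 s, during which the arm holds its last target. There are 200 camera calls.

### The job

The rolling pin that runs freely on the rails of a pastry tray has been left towards one end. Lift the tray by its dark bar and, by tilting the tray only, run the pin to the middle and keep it between the two dark lines under the bar for four seconds on end with the tray up in the air; then carry the tray over, set it level and centred across the narrow cork-topped stand with the pin still near the middle, and let go. Never touch the pin, never let it run against its end stops, and leave the other things on the table where they stand.

Things in the scene. Friction and masses are not known exactly. Their poses are not given: they have to be found in the camera images.
- tray: Pale wooden pastry tray, 0.60 kg without the pin. Floor 280 mm (its x) by 340 mm (its y), 10 mm thick; origin at the centre of the underside, z up. End boards: outer faces at y = +/-170 mm, 45 mm high over the underside; side boards 30 mm high. Two steel rails run along y at x = +/-115 mm. Two dark lines on the floor run along x at y = +/-30 mm. Starts flat on the table.
- tray_bar (a point): Middle of the tray's dark carrying bar, fixed 125 mm above the underside at the tray's x = y = 0. The bar runs along the tray's x between two posts 268 mm apart; it is 22 mm wide (along the tray's y: pinch it so from above) and 30 mm tall. Gap from its underside down to the pin's top: 46 mm. Gripped, the tray still gives by some 0.01 rad under the pin's weight.
- pin_center (a point): Centre of the guided rolling pin, 40 mm above the tray's underside. It runs freely along the tray's y only, on ball-bearing shoes: about 9.8 m/s2 per rad of tray tilt, towards the lower end; drag 0.01 N plus 0.03 N per m/s. End stops at y = +/-130 mm in the tray's frame. Starts at rest 60 to 100 mm from the middle, towards the tray's +y end.
- stand: Fixed narrow steel riser, flat cork top 240 mm (its x) by 90 mm (its y), top 75 mm above the table, feet 110 mm wide in y. Origin on the table under its centre. The tray goes across it, centre over centre, tray's x along the stand's x, its ends overhanging on both sides; it stands steady only with the pin near the middle. Tray and stand may be on either side.
- bowl: Cobalt ceramic bowl, 170 mm across, 75 mm high, origin under its centre. Leave alone.
- mill: Amber glass pepper mill, 54 mm across, 174 mm high, origin under its centre. Leave alone.
- scraper: Steel bench scraper lying flat, 150 x 122 mm, 18 mm high at its wooden grip. Leave alone.
- mug: White mug, 80 mm across, 90 mm high. Leave alone.
- tin: Red tin, 74 mm across, 110 mm high. Leave alone.
- pin: Cherry-wood rolling pin whose two black shoes ride on the tray's rails: barrel 48 mm in diameter, 160 mm long, 248 mm over the shoes; nominally 0.25 kg, varying by about a third. Origin at its centre (as pin_center), axes parallel to the tray's.

How it is judged:
On the way:
1. tray held in the air, pin kept between the two lines for four seconds on end (height (world z) of tray above 0.04 m and contact force between tray and stand below 0.2 N and y of pin_center in the frame of tray between -0.03 and 0.03 m), for 4 s.
At the end, for the whole second after the job is handed in: The tray stands released and level (within 0.05 rad) on the stand, centred within 40 mm along the stand's x and 30 mm along its y and lined up within 0.2 rad, with the pin at rest (under 0.03 m/s) within 45 mm of the middle (x of tray in the frame of stand between -0.04 and 0.04 m and y of tray in the frame of stand between -0.03 and 0.03 m and z of tray in the frame of stand between 0.068 and 0.085 m and angle between tray's own z axis and vertical below 0.05 rad and angle between the x axis of tray and the x axis of stand, either way round below 0.2 rad and contact force between tray and stand above 3 N and y of pin_center in the frame of tray between -0.045 and 0.045 m and linear speed of tray below 0.02 m/s and linear speed of pin below 0.03 m/s); the robot touches nothing.
It fails at once if the pin runs against an end stop (y of pin_center in the frame of tray above 0.128 m or y of pin_center in the frame of tray below -0.128 m).
It fails at once if the robot touches the pin (contact force between any of the fingers, the arm and pin above 0.3 N).
It fails at once if the tray is tipped by more than 0.3 rad (angle between tray's own z axis and vertical above 0.3 rad).
It fails at once if another thing on the table is moved (distance of any of bowl, mill, scraper, mug, tin from where it was at the start of the episode above 0.03 m).
It also fails if it takes over 72 s, if anything falls off the work surface, if the arm or the gripper's body presses on something with over 40 N, if the wrist force passes 120 N, or if a joint passes its speed limit or range.

## Working session

There is one attempt and no reset: what is moved stays moved. The work goes in short steps, Python scripts to look and compute and a tool call to move; the robot and the scene stay as the last step left them, time stands still between calls to the robot, and variables do not carry over. Pictures are saved under pics/ and viewed, about 8 in all and at most 12, crops included, and the job is handed in when it is done.

Besides the shell and the picture viewer there is one more tool, called after "Request:" by a JSON object that holds its "fn" and its "kwargs", one argument or row to a line. play_rows: Moves the arm, as the interface text tells. Its arguments: {"type":"object","properties":{"targets":{"type":"array","items":{"type":"array","items":{"type":"array","items":{"type":"number"}}}},"grip":{"type":"number"},"newtons":{"type":"number"}},"required":["targets"]}

```bash
ls; mkdir -p pics
cat > h.py <<'E'
import numpy as np,cv2
from station import arm,cams,job_done,finder
def w(cam,uv,d):
    p=cams.camera_params(cam);K=np.array(p["intrinsics"]);R=np.array(p["attitude"]);
    return R
E
python3 - <<'E'
from station import arm,cams,finder
import cv2,numpy as np
s=arm.get_state();print({k:np.round(v,4).tolist() for k,v in s.items()}, arm.tcp_to_tips)
for c in ("top","scene"):
    p=cams.camera_params(c);print(c,{k:np.round(v,3).tolist() for k,v in p.items()})
    im,d=cams.grab_frame(c);cv2.imwrite(f"pics/{c}0.png",im[:,:,::-1])
    for q in ("tray","tray_bar","pin_center","stand","bowl","mill","scraper","mug","tin"):
        r=finder.find_in(c,q);print(c,q,[(np.round(x["xyz"],3).tolist(),round(x["score"],2)) for x in r[:2]])
E
```

```text
pics
{'t': 0.0, 'q': [1.4541, 0.3593, 0.0111, -0.0003, -1.2241, -0.2881], 'qd': [-0.0005, 0.0012, 0.0011, 0.0001, 0.0014, 0.0002], 'joint_efforts': [0.0021, -58.2716, 29.3043, 6.9971, 0.0068, -0.0001], 'eef_pos': [0.2657, 0.6203, 0.4038], 'ee_rot': [3.14, -0.0001, -0.4049], 'force': [0.0292, -0.185, 0.1837], 'moment': [0.0201, 0.0197, 0.0108], 'width': 0.0875} 0.1781
top {'intrinsics': [[419.861, 0.0, 310.733], [0.0, 419.861, 202.14], [0.0, 0.0, 1.0]], 'position': [0.447, 0.0, 1.635], 'attitude': [-3.037, 0.004, -1.553]}
top tray [([0.475, -0.22, 0.011], 0.63), ([0.421, 0.225, 0.076], 0.38)]
top tray_bar [([0.477, -0.219, 0.012], 0.96), ([0.421, 0.225, 0.079], 0.7)]
top pin_center [([0.476, -0.215, 0.011], 0.67), ([0.463, -0.128, 0.055], 0.63)]
top stand [([0.423, 0.225, 0.077], 0.98), ([0.468, -0.126, 0.06], 0.48)]
top bowl [([0.764, 0.2, 0.031], 0.61), ([0.48, -0.217, 0.013], 0.27)]
top mill [([0.716, -0.263, 0.14], 0.49)]
top scraper [([0.519, 0.552, 0.009], 0.9), ([0.764, -0.069, 0.111], 0.33)]
top mug [([0.559, -0.57, 0.045], 0.82)]
top tin [([0.764, -0.071, 0.108], 0.65)]
scene {'intrinsics': [[396.399, 0.0, 322.067], [0.0, 396.399, 201.468], [0.0, 0.0, 1.0]], 'position': [1.206, -0.943, 0.775], 'attitude': [-2.119, 0.021, 0.558]}
scene tray [([0.493, -0.244, 0.018], 0.72), ([0.752, 0.226, 0.052], 0.57)]
scene tray_bar [([0.496, -0.248, 0.023], 0.77)]
scene pin_center [([0.53, -0.142, 0.045], 0.52)]
scene stand [([0.456, 0.212, 0.072], 0.56), ([0.494, -0.243, 0.02], 0.36)]
scene bowl [([0.751, 0.225, 0.052], 0.74)]
scene mill [([0.735, -0.288, 0.092], 0.95)]
scene scraper [([0.527, 0.554, 0.002], 0.85)]
scene mug [([0.575, -0.566, 0.054], 0.64), ([0.787, -0.097, 0.078], 0.63)]
scene tin [([0.787, -0.099, 0.076], 0.81)]
```

View pics/top0.png

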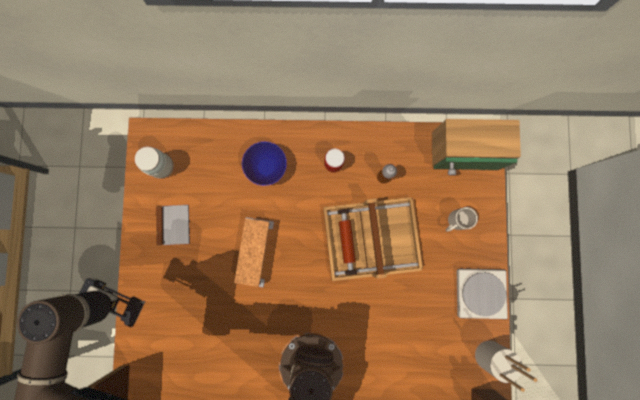

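View pics/scene0.png

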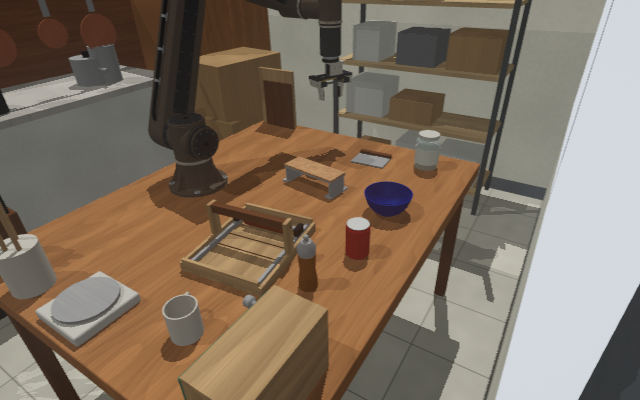

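```bash
cat > h.py <<'E'
import numpy as np,cv2
from scipy.spatial.transform import Rotation as Ro
from station import arm,cams,job_done,finder
def cloud(cam):
    p=cams.camera_params(cam);im,d=cams.grab_frame(cam)
    K=p["intrinsics"];K=np.array(K);R=Ro.from_euler("xyz",p["attitude"]).as_matrix()
    v,u=np.mgrid[:400,:640]
    P=np.stack([(u-K[0,2])/K[0,0]*d,(v-K[1,2])/K[1,1]*d,d],-1)@R.T+np.array(p["position"])
    P[d<=0]=np.nan
    return im,P
E
cat > m.py <<'E'
from h import *
im,P=cloud("top")
X,Y,Z=P[...,0],P[...,1],P[...,2]
def rect(m):
    n,l,st,c=cv2.connectedComponentsWithStats(m.astype(np.uint8)); k=1+np.argmax(st[1:,4]);m=l==k
    q=P[m];(c,s,a)=cv2.minAreaRect((q[:,:2]*1000).astype(np.float32))
    print(m.sum(),np.round(q.mean(0),4),"rect",np.round(c,1),np.round(s,1),round(a,2),"z",np.nanmedian(q[:,2]))
    return m
reg=(X>.25)&(X<.65)
rect(reg&(Y>.1)&(Y<.35)&(Z>.06)&(Z<.09))
b=rect(reg&(Y<0)&(Y>-.45)&(Z>.115)&(Z<.16))
t=rect(reg&(Y<0)&(Y>-.45)&(Z>.02)&(Z<.16))
hsv=cv2.cvtColor(im,cv2.COLOR_RGB2HSV)
r=rect(reg&(Y<0)&(Y>-.45)&(Z>.035)&(Z<.08)&((hsv[...,0]<8)|(hsv[...,0]>172))&(hsv[...,1]>150))
for q in ("tray","tray_bar","pin","stand"):
    print(q,[(round(x["score"],2),int(x["mask"].sum()),np.round(np.nanmedian(P[x["mask"]],0),3)) for x in finder.masks_of("top",q)[:2]])
E
python3 m.py
```

```text
1614 [0.4198 0.2258 0.0753] rect [421.1 226.2] [ 91.1 239.9] 82.42 z 0.07529568740918391
589 [ 0.4772 -0.2223  0.1391] rect [ 479.2 -223.2] [280.   36.5] 7.51 z 0.14005710514579373
2615 [ 0.4753 -0.2039  0.065 ] rect [ 479.5 -224. ] [280.6 340.8] 7.57 z 0.049434956104224215
43 [ 0.4736 -0.1237  0.063 ] rect [ 473.2 -127. ] [34.8 35.2] 13.06 z 0.06359451825121853
tray [(0.86, 6849, array([ 0.479, -0.22 ,  0.014]))]
tray_bar [(0.84, 6757, array([ 0.478, -0.217,  0.014]))]
pin [(0.68, 378, array([ 0.764, -0.071,  0.109])), (0.65, 741, array([ 0.475, -0.125,  0.058]))]
stand [(0.69, 1734, array([0.421, 0.223, 0.075]))]
```

```bash
cat > r.py <<'E'
# usage: r.py x,y,z,yawdeg,n ... : rows to successive world TCP poses from the present pose
from h import *
import sys
s=arm.get_state();p=np.array(s["eef_pos"]);y0=np.degrees(s["ee_rot"][2]);R=Ro.from_euler("xyz",s["ee_rot"]).as_matrix()
cur=np.r_[p,y0];rows=[]
for a in sys.argv[1:]:
    *g,n=map(float,a.split(","));g=np.array(g)
    for i in range(1,int(n)+1):
        c=cur+(g-cur)*i/n; rows.append([round(float(v),4) for v in R.T@(c[:3]-p)]+[round(float(y0-c[3]),1)])
    cur=g
print("t",s["t"],"from",np.round(p,4),y0);[print(r) for r in rows]
E
python3 r.py .44,.36,.405,-12,5;python3 r.py .5,.1,.405,-5,5 .479,-.2236,.405,7.5,6|tail -11
```

```text
t 1.25 from [0.2658 0.6204 0.4047] -23.193031602265098
[0.0525, 0.0342, -0.0001, -2.2]
[0.1051, 0.0683, -0.0001, -4.5]
[0.1576, 0.1025, -0.0002, -6.7]
[0.2101, 0.1366, -0.0003, -9.0]
[0.2626, 0.1708, -0.0003, -11.2]
[0.084, 0.0772, -0.0001, -3.6]
[0.1681, 0.1545, -0.0001, -7.3]
[0.2521, 0.2317, -0.0002, -10.9]
[0.3362, 0.3089, -0.0003, -14.6]
[0.4202, 0.3861, -0.0003, -18.2]
[0.4382, 0.4371, -0.0003, -20.3]
[0.4562, 0.488, -0.0003, -22.4]
[0.4743, 0.539, -0.0003, -24.4]
[0.4923, 0.59, -0.0003, -26.5]
[0.5103, 0.6409, -0.0003, -28.6]
[0.5283, 0.6919, -0.0003, -30.7]
```

Request:
{"fn": "play_rows", "kwargs": {
  "targets": [
    [[0.0525,0.034,0,-2.2],[0.105,0.068,0,-4.5],[0.1575,0.1025,0,-6.7],[0.21,0.1365,0,-9],[0.2625,0.171,0,-11.2]]
  ],
  "grip": 0
}}

```text
t: 1.88
eef_pos: [0.4401, 0.3587, 0.405]
ee_rot: [-3.141, -0.0, -0.208]
force: [0.3, -0.0, 0.1]
width: 0.0876
```

```bash
python3 r.py .52,.1,.405,-5,5;  python3 r.py .52,.1,.405,-5,5 .479,-.2236,.405,7.5,6|tail -6
```

```text
t 1.875 from [0.4401 0.3587 0.405 ] -11.892330340649519
[0.0263, 0.0473, -0.0, -1.4]
[0.0526, 0.0947, -0.0, -2.8]
[0.0789, 0.142, -0.0, -4.1]
[0.1052, 0.1894, -0.0001, -5.5]
[0.1315, 0.2367, -0.0001, -6.9]
[0.1359, 0.2909, -0.0001, -9.0]
[0.1404, 0.3451, -0.0001, -11.1]
[0.1448, 0.3993, -0.0002, -13.1]
[0.1492, 0.4535, -0.0002, -15.2]
[0.1536, 0.5076, -0.0002, -17.3]
[0.1581, 0.5618, -0.0003, -19.4]
```

Request:
{"fn": "play_rows", "kwargs": {
  "targets": [
    [[0.0263,0.0473,0,-1.4],[0.0526,0.0947,0,-2.8],[0.0789,0.142,0,-4.1],[0.1052,0.1894,0,-5.5],[0.1315,0.2367,0,-6.9]]
  ]
}}

```text
t: 2.5
eef_pos: [0.519, 0.0999, 0.4051]
ee_rot: [-3.141, -0.001, -0.088]
force: [1.0, 0.7, -0.0]
width: 0.0877
```

```bash
python3 r.py .485,-.19,.405,7.5,5
```

```text
t 2.5 from [0.519  0.0999 0.4051] -5.0295525951603555
[-0.0017, 0.0584, -0.0, -2.5]
[-0.0034, 0.1167, -0.0, -5.0]
[-0.0051, 0.1751, -0.0, -7.5]
[-0.0068, 0.2334, -0.0, -10.0]
[-0.0085, 0.2918, -0.0001, -12.5]
```

Request:
{"fn": "play_rows", "kwargs": {
  "targets": [
    [[-0.0017,0.0584,0,-2.5],[-0.0034,0.1167,0,-5],[-0.0051,0.175,0,-7.5],[-0.0068,0.2334,0,-10],[-0.0085,0.2918,0,-12.5]]
  ]
}}

```text
t: 3.12
eef_pos: [0.4839, -0.19, 0.4051]
ee_rot: [3.141, -0.001, 0.131]
force: [0.9, 0.3, 0.2]
width: 0.0875
```

```bash
python3 r.py .4793,-.2236,.36,7.5,2 .4793,-.2236,.284,7.5,3
python3 - <<'E'
from h import *
im,P=cloud("wrist");print(np.round(arm.get_state()["eef_pos"],4), arm.get_state()["q"])
cv2.imwrite("pics/w1.png",im[:,:,::-1])
Z=P[...,2]
b=(Z>.115)&(Z<.16)&(P[...,0]<.7)
q=P[b];print(b.sum(),cv2.minAreaRect((q[:,:2]*1000).astype(np.float32)))
r=(Z>.059)&(Z<.07);q=P[r];print(r.sum(),cv2.minAreaRect((q[:,:2]*1000).astype(np.float32)), np.nanmean(q,0))
E
```

```text
t 3.125 from [ 0.4839 -0.19    0.4051] 7.510639166523766
[-0.0045, 0.0163, 0.0226, 0.0]
[-0.009, 0.0327, 0.0451, 0.0]
[-0.009, 0.0327, 0.0705, 0.0]
[-0.009, 0.0327, 0.0958, 0.0]
[-0.009, 0.0327, 0.1211, 0.0]
[ 0.4829 -0.1947  0.4048] [-5.33547178e-03  1.03600249e-01 -3.24970749e-01  1.54158734e-03
 -1.14282008e+00  1.70638850e+00]
7316 ((486.0204772949219, -221.8530731201172), (269.2596740722656, 36.19178009033203), 7.5610527992248535)
3844 ((461.9020690917969, -168.431640625), (256.71502685546875, 757.5930786132812), 27.86025047302246) [ 0.48583031 -0.18756553  0.06259197]
```

Request:
{"fn": "play_rows", "kwargs": {
  "targets": [
    [[-0.0045,0.0165,0.0225,0],[-0.009,0.0327,0.045,0],[-0.009,0.0327,0.0705,0],[-0.009,0.0327,0.096,0],[-0.009,0.0327,0.121,0]]
  ]
}}

```text
t: 3.8
eef_pos: [0.4797, -0.2219, 0.283]
ee_rot: [3.141, -0.0, 0.129]
force: [-0.0, -0.1, 0.1]
width: 0.0879
```

Run:
```python
from h import *
im,P=cloud("wrist");cv2.imwrite("pics/w2.png",im[:,:,::-1])
im,P=cloud("scene");cv2.imwrite("pics/s2.png",im[:,:,::-1])
s=arm.get_state();print(s["t"],s["eef_pos"],s["ee_rot"],s["force"])
p=cams.camera_params("wrist");print(p["position"],p["attitude"])
```

```text
3.9 [ 0.47872903 -0.22165465  0.28136627] [-3.14019294  0.00432379  0.1286554 ] [-0.2844971   0.02647916 -0.01962587]
[ 0.5551679  -0.21097711  0.26125093] [ 2.84916931e+00  1.35746867e-03 -1.44194400e+00]
```

View pics/w2.png

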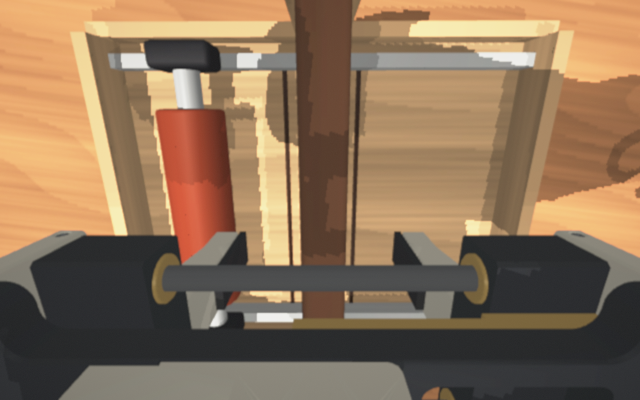

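View pics/s2.png

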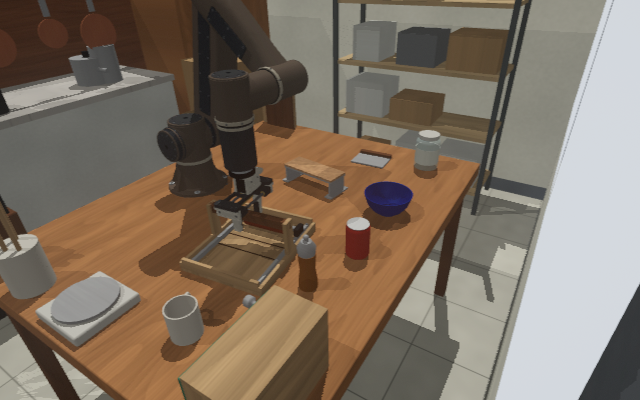

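Request:
{"fn": "play_rows", "kwargs": {
  "targets": [
    [[0,0,0,0],[0,0,0,0],[0,0,0,0],[0,0,0,0],[0,0,0,0]]
  ],
  "grip": 255,
  "newtons": 50
}}

```text
t: 4.53
eef_pos: [0.4798, -0.2218, 0.2839]
ee_rot: [3.142, -0.0, 0.129]
force: [-0.8, -0.5, -0.8]
width: 0.0432
```

```bash
cat > pin.py <<'E'
from h import *
from scipy.optimize import least_squares
def measure(cam="wrist",v=True):
    s=arm.get_state();R=Ro.from_euler("xyz",s["ee_rot"]).as_matrix()
    im,P=cloud(cam);hsv=cv2.cvtColor(im,cv2.COLOR_RGB2HSV)
    Q=(P-s["eef_pos"])@R                     # tool frame
    m=((hsv[...,0]<9)|(hsv[...,0]>172))&(hsv[...,1]>140)&(hsv[...,2]>60)
    Y=-Q[...,1];Zb=.159-Q[...,2]             # tray y; height over bar centre
    with np.errstate(invalid="ignore"): m&=(abs(Zb+.085)<.035)&(abs(Q[...,0])<.11)&(abs(Y)<.16)
    m=cv2.erode(m.astype(np.uint8),np.ones((3,3)))>0
    y,z=Y[m],Zb[m]
    f=least_squares(lambda p:np.hypot(y-p[0],z-p[1])-.024,[np.median(y),-.085],loss="soft_l1",f_scale=.002)
    g=least_squares(lambda p:np.hypot(y-p[0],z+.085)-.024,[np.median(y)],loss="soft_l1",f_scale=.002)
    if v: print(cam,"t",round(s["t"],3),"tcp",np.round(s["eef_pos"],4),"rpy",np.round(s["ee_rot"],4),"n",m.sum(),"pin y,z mm",np.round(f.x*1000,1),"y(z fixed)",np.round(g.x*1000,1),"F",np.round(s["force"],1),"M",np.round(s["moment"],2))
    return f.x[0],im
if __name__=="__main__":
    import sys
    for c in sys.argv[1:] or ["wrist"]: measure(c)
    print("w",arm.get_state()["width"])
E
python3 pin.py wrist top scene
```

```text
wrist t 4.525 tcp [ 0.4798 -0.2218  0.2839] rpy [ 3.1415e+00 -4.0000e-04  1.2930e-01] n 7317 pin y,z mm [ 96.2 -85.1] y(z fixed) [96.3] F [-0.8 -0.5 -0.8] M [-0.04 -0.01  0.02]
top t 4.575 tcp [ 0.4797 -0.2218  0.2838] rpy [ 3.1415e+00 -2.0000e-04  1.2930e-01] n 54 pin y,z mm [ 96.1 -83.5] y(z fixed) [96.4] F [0.2 0.8 0.1] M [-0.04  0.07 -0.03]
  return _methods._mean(a, axis=axis, dtype=dtype,
  ret = ret.dtype.type(ret / rcount)
Traceback (most recent call last):
  File "pin.py", line 18, in <module>
    for c in sys.argv[1:] or ["wrist"]: measure(c)
                                        ~~~~~~~^^^
  File "pin.py", line 12, in measure
    f=least_squares(lambda p:np.hypot(y-p[0],z-p[1])-.024,[np.median(y),-.085],loss="soft_l1",f_scale=.002)
ValueError: Initial guess is outside of provided bounds
```

Request:
{"fn": "play_rows", "kwargs": {
  "targets": [
    [[0,0,0,0],[0,0,0,0],[0,0,0,0],[0,0,0,0],[0,0,0,0]]
  ]
}}

```text
t: 5.3
eef_pos: [0.4797, -0.222, 0.2837]
ee_rot: [3.141, 0.0, 0.129]
force: [0.4, -4.4, -1.5]
width: 0.0217
```

```bash
python3 pin.py
```

```text
wrist t 5.3 tcp [ 0.4797 -0.222   0.2837] rpy [3.1413 0.     0.1293] n 7322 pin y,z mm [ 96.5 -84.8] y(z fixed) [96.4] F [ 0.4 -4.4 -1.5] M [-1.54 -0.14  0.05]
w 0.02182734842550618
```

Request:
{"fn": "play_rows", "kwargs": {
  "targets": [
    [[0,0,-0.012,0],[0,-0.03,-0.028,0],[0,-0.065,-0.044,0],[0,-0.095,-0.056,0],[0,-0.108,-0.064,0]]
  ]
}}

```text
t: 5.98
eef_pos: [0.4649, -0.1132, 0.3481]
ee_rot: [-3.14, 0.001, 0.13]
force: [-0.3, -0.1, -8.1]
width: 0.0219
```

```bash
python3 pin.py wrist wrist
```

```text
wrist t 5.975 tcp [ 0.4649 -0.1132  0.3481] rpy [-3.1404e+00  7.0000e-04  1.3020e-01] n 946 pin y,z mm [ -2.2 -84.6] y(z fixed) [-2.5] F [-0.3 -0.1 -8.1] M [ 0.02 -0.08 -0.02]
wrist t 6.025 tcp [ 0.4652 -0.1128  0.349 ] rpy [-3.1405e+00 -9.0000e-04  1.3020e-01] n 740 pin y,z mm [ -0.6 -84.2] y(z fixed) [-1.2] F [ 1.1 -0.8 -7.8] M [-0.92 -0.42 -0.  ]
w 0.021585075112092563
```

Request:
{"fn": "play_rows", "kwargs": {
  "targets": [
    [[0,0,0,0],[0,0,0,0],[0,0,0,0],[0,0,0,0]]
  ]
}}

```text
t: 6.58
eef_pos: [0.4658, -0.1151, 0.3474]
ee_rot: [-3.142, 0.001, 0.129]
force: [-0.3, -0.7, -7.9]
width: 0.0213
```

```bash
python3 pin.py wrist wrist
```

```text
wrist t 6.575 tcp [ 0.4658 -0.1151  0.3474] rpy [-3.1416e+00  6.0000e-04  1.2860e-01] n 1820 pin y,z mm [ 11.4 -84.9] y(z fixed) [11.6] F [-0.3 -0.7 -7.9] M [-0.06 -0.01 -0.  ]
wrist t 6.625 tcp [ 0.4658 -0.115   0.3475] rpy [3.1416e+00 4.0000e-04 1.2880e-01] n 1908 pin y,z mm [ 11.7 -84.9] y(z fixed) [11.8] F [-0.7  0.3 -8.1] M [-0.04 -0.01  0.03]
w 0.021708161988011013
```

Request:
{"fn": "play_rows", "kwargs": {
  "targets": [
    [[0,0,0,0],[0,0,0,0],[0,0,0,0],[0,0,0,0]]
  ]
}}

```text
t: 7.18
eef_pos: [0.4658, -0.1147, 0.3477]
ee_rot: [3.142, -0.0, 0.129]
force: [-0.0, -0.7, -8.4]
width: 0.0221
```

```bash
python3 pin.py wrist
```

```text
wrist t 7.175 tcp [ 0.4658 -0.1147  0.3477] rpy [ 3.1416 -0.      0.1294] n 1891 pin y,z mm [ 11.8 -84.9] y(z fixed) [11.9] F [-0.  -0.7 -8.4] M [-0.09 -0.04 -0.03]
w 0.021668656886419887
```

Request:
{"fn": "play_rows", "kwargs": {
  "targets": [
    [[0,0,-0.006,0],[0,0,-0.015,0],[0,0,-0.026,0],[0,0,-0.037,0],[0,0,-0.045,0]]
  ]
}}

```text
t: 7.85
eef_pos: [0.4659, -0.1147, 0.3938]
ee_rot: [3.142, -0.001, 0.129]
force: [0.6, 0.1, -8.9]
width: 0.0217
```

Request:
{"fn": "play_rows", "kwargs": {
  "targets": [
    [[0,0,0,0],[0,0,0,0],[0,0,0,0],[0,0,0,0],[0,0,0,0]]
  ]
}}

```text
t: 8.48
eef_pos: [0.4658, -0.1147, 0.3925]
ee_rot: [3.142, 0.0, 0.129]
force: [-1.1, 0.4, -9.2]
width: 0.0215
```

```bash
python3 pin.py wrist
```

```text
wrist t 8.475 tcp [ 0.4658 -0.1147  0.3925] rpy [3.1416e+00 3.0000e-04 1.2920e-01] n 1864 pin y,z mm [ 11.8 -84.8] y(z fixed) [12.] F [-1.1  0.4 -9.2] M [-0.08 -0.05  0.02]
w 0.022011374406851858
```

Request:
{"fn": "play_rows", "kwargs": {
  "targets": [
    [[0,0,0,0],[0,0,0,0],[0,0,0,0],[0,0,0,0],[0,0,0,0]]
  ]
}}

```text
t: 9.15
eef_pos: [0.4658, -0.1147, 0.3927]
ee_rot: [3.142, 0.0, 0.129]
force: [0.3, -0.5, -8.1]
width: 0.0222
```

Request:
{"fn": "play_rows", "kwargs": {
  "targets": [
    [[0,0,0,0],[0,0,0,0],[0,0,0,0],[0,0,0,0],[0,0,0,0]]
  ]
}}

```text
t: 9.78
eef_pos: [0.4658, -0.1147, 0.3927]
ee_rot: [-3.142, -0.0, 0.129]
force: [-0.1, 0.8, -8.6]
width: 0.0219
```

Request:
{"fn": "play_rows", "kwargs": {
  "targets": [
    [[0,0,0,0],[0,0,0,0],[0,0,0,0],[0,0,0,0],[0,0,0,0]]
  ]
}}

```text
t: 10.4
eef_pos: [0.4658, -0.1147, 0.3926]
ee_rot: [3.142, 0.0, 0.129]
force: [-0.0, -0.4, -9.6]
width: 0.0217
```

Request:
{"fn": "play_rows", "kwargs": {
  "targets": [
    [[0,0,0,0],[0,0,0,0],[0,0,0,0],[0,0,0,0],[0,0,0,0]]
  ]
}}

```text
t: 11.02
eef_pos: [0.4658, -0.1147, 0.3926]
ee_rot: [3.142, 0.0, 0.129]
force: [-0.5, 0.3, -8.3]
width: 0.0216
```

```bash
python3 pin.py wrist
```

```text
wrist t 11.025 tcp [ 0.4658 -0.1147  0.3926] rpy [3.1416e+00 1.0000e-04 1.2920e-01] n 1911 pin y,z mm [ 11.9 -84.9] y(z fixed) [12.] F [-0.5  0.3 -8.3] M [-0.06 -0.    0.01]
w 0.02177589194126039
```

```bash
cat > plan.py <<'E'
import numpy as np
dt=.125;a=.04;D=.3438;v=.1;T1=v/a;T2=2*(D-v*T1/2)/v
def s(t):
    t=np.clip(t,0,T1+T2);return np.where(t<T1,a*t*t/2,v*T1/2+v*(t-T1)-v/T2*np.maximum(t-T1,0)**2/2)
n=int(np.ceil((T1+T2)/dt));th=lambda i:15.0*np.clip((i-5)/35,0,1)
for c in range(0,n,5):
    A=np.radians(th(c));print(c//5,[[round(float(x),4) for x in (-np.sin(A)*(s(i*dt)-s(c*dt)),-np.cos(A)*(s(i*dt)-s(c*dt)),0)]+[round(float(th(i)-th(c)),2)] for i in range(c+1,c+6)])
E
python3 plan.py
```

```text
0 [[-0.0, -0.0003, 0.0, 0.0], [-0.0, -0.0013, 0.0, 0.0], [-0.0, -0.0028, 0.0, 0.0], [-0.0, -0.005, 0.0, 0.0], [-0.0, -0.0078, 0.0, 0.0]]
1 [[-0.0, -0.0034, 0.0, 0.43], [-0.0, -0.0075, 0.0, 0.86], [-0.0, -0.0122, 0.0, 1.29], [-0.0, -0.0175, 0.0, 1.71], [-0.0, -0.0234, 0.0, 2.14]]
2 [[-0.0002, -0.0066, 0.0, 0.43], [-0.0005, -0.0137, 0.0, 0.86], [-0.0008, -0.0215, 0.0, 1.29], [-0.0011, -0.03, 0.0, 1.71], [-0.0015, -0.039, 0.0, 2.14]]
3 [[-0.0007, -0.0097, 0.0, 0.43], [-0.0015, -0.0199, 0.0, 0.86], [-0.0023, -0.0309, 0.0, 1.29], [-0.0032, -0.0424, 0.0, 1.71], [-0.0041, -0.0545, 0.0, 2.14]]
4 [[-0.0014, -0.0122, 0.0, 0.43], [-0.0027, -0.0241, 0.0, 0.86], [-0.004, -0.0357, 0.0, 1.29], [-0.0053, -0.0468, 0.0, 1.71], [-0.0065, -0.0577, 0.0, 2.14]]
5 [[-0.0016, -0.0104, 0.0, 0.43], [-0.0031, -0.0205, 0.0, 0.86], [-0.0046, -0.0302, 0.0, 1.29], [-0.006, -0.0396, 0.0, 1.71], [-0.0073, -0.0486, 0.0, 2.14]]
6 [[-0.0016, -0.0086, 0.0, 0.43], [-0.0032, -0.0168, 0.0, 0.86], [-0.0047, -0.0247, 0.0, 1.29], [-0.0061, -0.0323, 0.0, 1.71], [-0.0075, -0.0395, 0.0, 2.14]]
7 [[-0.0015, -0.0068, 0.0, 0.43], [-0.003, -0.0132, 0.0, 0.86], [-0.0044, -0.0193, 0.0, 1.29], [-0.0057, -0.0251, 0.0, 1.71], [-0.007, -0.0305, 0.0, 2.14]]
8 [[-0.0013, -0.005, 0.0, 0.0], [-0.0026, -0.0097, 0.0, 0.0], [-0.0037, -0.014, 0.0, 0.0], [-0.0048, -0.0179, 0.0, 0.0], [-0.0058, -0.0216, 0.0, 0.0]]
9 [[-0.0009, -0.0033, 0.0, 0.0], [-0.0017, -0.0062, 0.0, 0.0], [-0.0024, -0.0088, 0.0, 0.0], [-0.003, -0.011, 0.0, 0.0], [-0.0035, -0.0129, 0.0, 0.0]]
10 [[-0.0004, -0.0016, 0.0, 0.0], [-0.0007, -0.0028, 0.0, 0.0], [-0.001, -0.0036, 0.0, 0.0], [-0.0011, -0.0041, 0.0, 0.0], [-0.0012, -0.0043, 0.0, 0.0]]
11 [[-0.0, -0.0, 0.0, 0.0], [-0.0, -0.0, 0.0, 0.0], [-0.0, -0.0, 0.0, 0.0], [-0.0, -0.0, 0.0, 0.0], [-0.0, -0.0, 0.0, 0.0]]
```

Request:
{"fn": "play_rows", "kwargs": {
  "targets": [
    [[0,-0.0003,0,0],[0,-0.0013,0,0],[0,-0.0028,0,0],[0,-0.005,0,0],[0,-0.0078,0,0]]
  ]
}}

```text
t: 11.7
eef_pos: [0.4647, -0.1068, 0.3927]
ee_rot: [-3.142, -0.0, 0.129]
force: [1.2, -0.7, -7.9]
width: 0.0216
```

Request:
{"fn": "play_rows", "kwargs": {
  "targets": [
    [[0,-0.0034,0,0.4],[0,-0.0075,0,0.9],[0,-0.0122,0,1.3],[0,-0.0175,0,1.7],[0,-0.0234,0,2.1]]
  ]
}}

```text
t: 12.32
eef_pos: [0.4617, -0.0834, 0.3927]
ee_rot: [3.142, 0.0, 0.092]
force: [0.3, -0.1, -8.2]
width: 0.022
```

Request:
{"fn": "play_rows", "kwargs": {
  "targets": [
    [[-0.0002,-0.0066,0,0.4],[-0.0005,-0.0137,0,0.9],[-0.0008,-0.0215,0,1.3],[-0.0011,-0.03,0,1.7],[-0.0015,-0.039,0,2.1]]
  ]
}}

```text
t: 12.95
eef_pos: [0.4566, -0.0445, 0.3927]
ee_rot: [-3.142, -0.0, 0.055]
force: [-0.1, -0.1, -7.7]
width: 0.0217
```

```bash
python3 pin.py wrist
```

```text
wrist t 12.95 tcp [ 0.4566 -0.0445  0.3927] rpy [-3.1415e+00 -1.0000e-04  5.5500e-02] n 1223 pin y,z mm [  6.9 -84.5] y(z fixed) [7.3] F [-0.1 -0.1 -7.7] M [-0.11  0.05 -0.01]
w 0.021414709853243508
```

Request:
{"fn": "play_rows", "kwargs": {
  "targets": [
    [[-0.0007,-0.0097,0,0.4],[-0.0015,-0.0199,0,0.9],[-0.0023,-0.0309,0,1.3],[-0.0032,-0.0424,0,1.7],[-0.0041,-0.0545,0,2.1]]
  ]
}}

```text
t: 13.62
eef_pos: [0.4494, 0.0099, 0.3927]
ee_rot: [-3.142, -0.0, 0.019]
force: [-0.6, 0.0, -7.8]
width: 0.0216
```

Request:
{"fn": "play_rows", "kwargs": {
  "targets": [
    [[-0.0014,-0.0122,0,0.4],[-0.0027,-0.0241,0,0.9],[-0.004,-0.0357,0,1.3],[-0.0053,-0.0468,0,1.7],[-0.0065,-0.0577,0,2.1]]
  ]
}}

```text
t: 14.25
eef_pos: [0.4418, 0.0674, 0.3927]
ee_rot: [3.142, 0.0, -0.018]
force: [-0.1, 0.6, -8.5]
width: 0.022
```

Request:
{"fn": "play_rows", "kwargs": {
  "targets": [
    [[-0.0016,-0.0104,0,0.4],[-0.0031,-0.0205,0,0.9],[-0.0046,-0.0302,0,1.3],[-0.006,-0.0396,0,1.7],[-0.0073,-0.0486,0,2.1]]
  ]
}}

```text
t: 14.88
eef_pos: [0.4354, 0.116, 0.3927]
ee_rot: [3.142, 0.0, -0.055]
force: [0.0, 0.7, -9.2]
width: 0.0215
```

```bash
python3 pin.py wrist
```

```text
wrist t 14.875 tcp [0.4354 0.116  0.3927] rpy [ 3.1416  0.     -0.0545] n 1186 pin y,z mm [  7.4 -84.7] y(z fixed) [7.7] F [ 0.   0.7 -9.2] M [-0.1  -0.   -0.02]
w 0.021623874251126822
```

Request:
{"fn": "play_rows", "kwargs": {
  "targets": [
    [[-0.0016,-0.0086,0,0.4],[-0.0032,-0.0168,0,0.9],[-0.0047,-0.0247,0,1.3],[-0.0061,-0.0323,0,1.7],[-0.0075,-0.0395,0,2.1]]
  ]
}}

```text
t: 15.55
eef_pos: [0.43, 0.1557, 0.3926]
ee_rot: [3.141, 0.0, -0.091]
force: [-1.0, 0.6, -8.3]
width: 0.0217
```

Request:
{"fn": "play_rows", "kwargs": {
  "targets": [
    [[-0.0015,-0.0068,0,0.4],[-0.003,-0.0132,0,0.9],[-0.0044,-0.0193,0,1.3],[-0.0057,-0.0251,0,1.7],[-0.007,-0.0305,0,2.1]]
  ]
}}

```text
t: 16.18
eef_pos: [0.4258, 0.1866, 0.3927]
ee_rot: [-3.142, 0.0, -0.128]
force: [0.3, -0.3, -7.3]
width: 0.0218
```

Request:
{"fn": "play_rows", "kwargs": {
  "targets": [
    [[-0.0013,-0.005,0,0.1],[-0.0026,-0.0097,0,0.2],[-0.0037,-0.014,0,0.3],[-0.0048,-0.0179,0,0.3],[-0.0058,-0.0216,0,0.3]]
  ]
}}

```text
t: 16.8
eef_pos: [0.4228, 0.2086, 0.3927]
ee_rot: [3.142, 0.0, -0.132]
force: [0.4, 0.3, -9.1]
width: 0.0218
```

Request:
{"fn": "play_rows", "kwargs": {
  "targets": [
    [[-0.0009,-0.0033,0,0],[-0.0017,-0.0062,0,0],[-0.0024,-0.0088,0,0],[-0.003,-0.011,0,0],[-0.0035,-0.0129,0,0]]
  ]
}}

```text
t: 17.42
eef_pos: [0.4211, 0.2218, 0.3927]
ee_rot: [3.142, 0.0, -0.133]
force: [1.0, 0.3, -8.7]
width: 0.0217
```

Request:
{"fn": "play_rows", "kwargs": {
  "targets": [
    [[-0.0004,-0.0016,0,0],[-0.0007,-0.0028,0,0],[-0.001,-0.0036,0,0],[-0.0011,-0.0041,0,0],[-0.0012,-0.0043,0,0]]
  ]
}}

```text
t: 18.05
eef_pos: [0.4205, 0.2261, 0.3927]
ee_rot: [-3.142, 0.0, -0.133]
force: [0.4, 0.2, -9.4]
width: 0.0215
```

```bash
python3 pin.py wrist; python3 r.py .421,.2262,.3927,-7.6,2
```

```text
wrist t 18.05 tcp [0.4205 0.2261 0.3927] rpy [-3.1416  0.     -0.1326] n 2159 pin y,z mm [ 13.4 -84.9] y(z fixed) [13.6] F [ 0.4  0.2 -9.4] M [-0.03  0.03  0.02]
w 0.022265096198786728
t 18.1 from [0.4205 0.2261 0.3927] -7.5942044956187935
[0.0002, -0.0001, -0.0, 0.0]
[0.0005, -0.0002, -0.0, 0.0]
```

Request:
{"fn": "play_rows", "kwargs": {
  "targets": [
    [[0,0,0.005,0],[0,0,0.012,0],[0,0,0.019,0],[0,0,0.025,0],[0,0,0.029,0]]
  ]
}}

```text
t: 18.73
eef_pos: [0.4205, 0.226, 0.3631]
ee_rot: [3.141, 0.0, -0.133]
force: [0.2, -0.4, -7.4]
width: 0.0217
```

Request:
{"fn": "play_rows", "kwargs": {
  "targets": [
    [[0,0,0.001,0],[0,0,0.002,0],[0,0,0.003,0],[0,0,0.0035,0],[0,0,0.004,0]]
  ]
}}

```text
t: 19.35
eef_pos: [0.4205, 0.2261, 0.3597]
ee_rot: [-3.141, -0.0, -0.132]
force: [-0.0, -0.7, -7.9]
width: 0.0219
```

Run:
```python
from pin import *
measure()
y,im=measure("top");cv2.imwrite("pics/t3.png",im[120:340,120:480,::-1].repeat(2,0).repeat(2,1))
im,P=cloud("scene");cv2.imwrite("pics/s3.png",im[120:320,160:480,::-1].repeat(2,0).repeat(2,1))
```

```text
wrist t 19.35 tcp [0.4205 0.2261 0.3597] rpy [-3.1414e+00 -2.0000e-04 -1.3250e-01] n 2128 pin y,z mm [ 13.5 -84.9] y(z fixed) [13.7] F [-0.  -0.7 -7.9] M [-0.06  0.03 -0.03]
  return _methods._mean(a, axis=axis, dtype=dtype,
  ret = ret.dtype.type(ret / rcount)
Traceback (most recent call last):
  File "pin.py", line 12, in measure
    f=least_squares(lambda p:np.hypot(y-p[0],z-p[1])-.024,[np.median(y),-.085],loss="soft_l1",f_scale=.002)
ValueError: Initial guess is outside of provided bounds
```

Almost at contact; check the tray's place from the fixed cameras, then ease down.

Request:
{"fn": "play_rows", "kwargs": {
  "targets": [
    [[0,0,0.0005,0],[0,0,0.001,0],[0,0,0.0013,0],[0,0,0.0013,0]]
  ]
}}

```text
t: 19.95
eef_pos: [0.4205, 0.226, 0.3587]
ee_rot: [-3.141, -0.0, -0.132]
force: [-2.3, -1.0, -3.3]
width: 0.0214
```

Run:
```python
from pin import *
measure()
im,P=cloud("top");X,Y,Z=P[...,0],P[...,1],P[...,2]
m=(X>.25)&(X<.6)&(Y>0)&(Y<.45)&(Z>.097)&(Z<.125)
print(m.sum(),cv2.minAreaRect((P[m][:,:2]*1000).astype(np.float32)))
im,P=cloud("scene");cv2.imwrite("pics/s3.png",im[120:320,160:480,::-1].repeat(2,0).repeat(2,1))
```

```text
wrist t 19.95 tcp [0.4205 0.226  0.3587] rpy [-3.1415e+00 -2.0000e-04 -1.3240e-01] n 2179 pin y,z mm [ 13.5 -84.9] y(z fixed) [13.7] F [-2.3 -1.  -3.3] M [-0.35  0.83  0.02]
1091 ((419.48388671875, 226.41583251953125), (341.69927978515625, 280.4525451660156), 82.4354248046875)
```

View pics/s3.png

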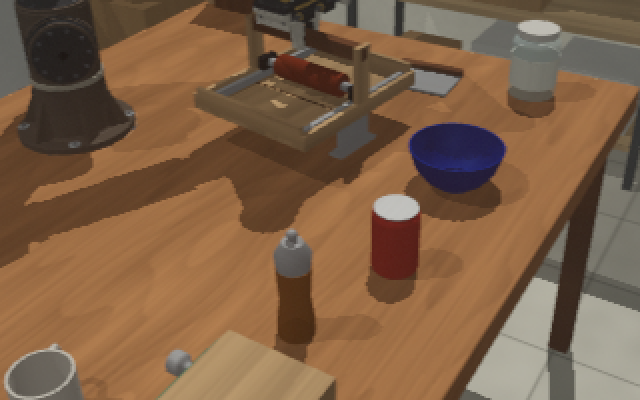

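Request:
{"fn": "play_rows", "kwargs": {
  "targets": [
    [[0,0,0.0003,0],[0,0,0.0006,0],[0,0,0.0006,0],[0,0,0.0006,0]]
  ]
}}

```text
t: 20.6
eef_pos: [0.4204, 0.226, 0.3586]
ee_rot: [-3.141, -0.0, -0.132]
force: [-6.4, -2.3, 5.0]
width: 0.0219
```

```bash
python3 pin.py
```

```text
wrist t 20.6 tcp [0.4204 0.226  0.3586] rpy [-3.1413e+00 -5.0000e-04 -1.3230e-01] n 2182 pin y,z mm [ 13.6 -84.9] y(z fixed) [13.7] F [-6.4 -2.3  5. ] M [-0.8   2.27  0.02]
w 0.021613820685684706
```

Request:
{"fn": "play_rows", "kwargs": {
  "targets": [
    [[0,0,-0.0003,0],[0,0,-0.0003,0]]
  ]
}}

```text
t: 20.9
eef_pos: [0.4205, 0.226, 0.3586]
ee_rot: [-3.141, -0.0, -0.132]
force: [-6.1, -1.1, 4.1]
width: 0.0216
```

Request:
{"fn": "play_rows", "kwargs": {
  "targets": [
    [[0,0,0,0],[0,0,0,0],[0,0,0,0],[0,0,0,0],[0,0,0,0]]
  ],
  "grip": 0
}}

```text
t: 21.52
eef_pos: [0.4205, 0.2261, 0.3581]
ee_rot: [-3.142, -0.0, -0.133]
force: [-0.4, -0.1, -0.0]
width: 0.0658
```

```bash
python3 pin.py
```

```text
wrist t 21.525 tcp [0.4205 0.2261 0.3581] rpy [-3.1416e+00 -1.0000e-04 -1.3250e-01] n 3003 pin y,z mm [ 13.5 -84.3] y(z fixed) [14.5] F [-0.4 -0.1 -0. ] M [-0.04 -0.01  0.05]
w 0.07028896468831985
```

Released with no disturbance; back off straight up.

Request:
{"fn": "play_rows", "kwargs": {
  "targets": [
    [[0,0,0,0],[0,0,0,0],[0,0,-0.02,0],[0,0,-0.05,0],[0,0,-0.08,0]]
  ]
}}

```text
t: 22.2
eef_pos: [0.4204, 0.226, 0.4389]
ee_rot: [3.141, 0.0, -0.133]
force: [-0.4, 0.2, -0.2]
width: 0.0877
```

Request:
{"fn": "play_rows", "kwargs": {
  "targets": [
    [[0,0,-0.02,0],[0,0,-0.03,0],[0,0,-0.03,0],[0,0,-0.03,0],[0,0,-0.03,0]]
  ]
}}

```text
t: 22.82
eef_pos: [0.4204, 0.226, 0.4672]
ee_rot: [3.14, 0.001, -0.133]
force: [0.9, 0.9, -0.7]
width: 0.0881
```

Run:
```python
from pin import *
im,P=cloud("top");X,Y,Z=P[...,0],P[...,1],P[...,2]
m=(X>.25)&(X<.6)&(Y>0)&(Y<.45)&(Z>.097)&(Z<.125)
print(m.sum(),cv2.minAreaRect((P[m][:,:2]*1000).astype(np.float32)))
q=P[m];A=np.c_[q[:,:2],np.ones(len(q))];k=(q[:,2]>.114)&(q[:,2]<.123);print("end-board plane",np.linalg.lstsq(A[k],q[k,2],rcond=None)[0],k.sum())
for c,w in (("top","bowl"),("top","mill"),("scene","mill"),("top","scraper"),("top","mug"),("top","tin")):
    if c=="scene": cams.grab_frame(c)
    r=finder.find_in(c,w);print(c,w,[np.round(x["xyz"],3) for x in r[:1]])
    if c=="scene": cams.grab_frame("top")
im,P=cloud("wrist");cv2.imwrite("pics/w4.png",im[:,:,::-1])
s=arm.get_state();R=Ro.from_euler("xyz",s["ee_rot"]).as_matrix()
hsv=cv2.cvtColor(im,cv2.COLOR_RGB2HSV)
m=((hsv[...,0]<9)|(hsv[...,0]>172))&(hsv[...,1]>140)&(hsv[...,2]>60)&(abs(P[...,2]-.115)<.035)&(P[...,0]<.58)
Q=(P-[.4195,.2264,0])[m]@R;f=least_squares(lambda p:np.hypot(-Q[:,1]-p[0],-Q[:,2]-p[1])-.024,[0,.115],loss="soft_l1",f_scale=.002)
print("pin y",f.x,s["t"],s["eef_pos"],s["width"])
```

```text
1125 ((419.5309753417969, 225.54049682617188), (339.94342041015625, 280.4637145996094), 82.48094940185547)
end-board plane [0.00075398 0.00020746 0.11881807] 240
top bowl [array([0.762, 0.201, 0.034])]
top mill [array([ 0.716, -0.262,  0.142])]
scene mill [array([ 0.736, -0.287,  0.09 ])]
top scraper [array([0.519, 0.552, 0.009])]
top mug [array([ 0.554, -0.568,  0.046])]
top tin [array([ 0.762, -0.069,  0.11 ])]
pin y [0.01338913 0.11477763] 23.325 [0.42049754 0.22605416 0.46808192] 0.08776383009595227
```

View pics/w4.png

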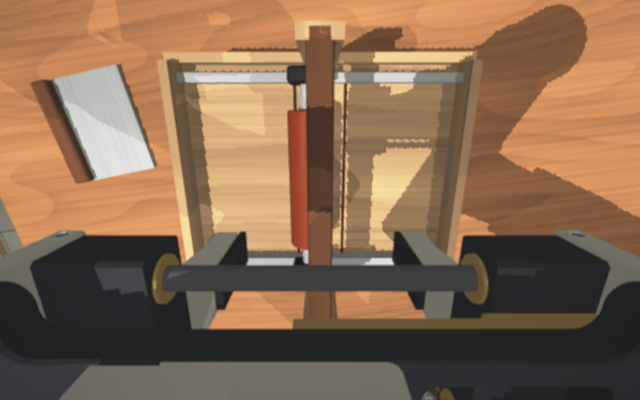

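The wrist view shows the tray level and released, with the pin beside and under the bar (column about 300) and the jaws clear. All the measurements agree, so I'm handing in.

```bash
python3 -c "
from station import job_done;print(job_done())"
```

```text
the job is handed in; nothing more can be done
None
```

The tray is on the stand, released, with the pin at rest near the middle. I handed the job in at about 23 s, but I did not use tilt to move the pin.

**Deviation from the task:** the move command only shifts the tool along its axes and turns it about its own z, so I could not tilt the tray. Instead I lifted the tray and slid it about 108 mm towards the pin while the pin stayed almost still by inertia. The pin was not touched and came nowhere near its end stops; it started about 97 mm out and moved inward.

**Hold in the air:** the pin came to rest at +12 mm. I held it there from about 6.0 to 11.0 s with the tray 64 to 109 mm up. Every wrist-camera reading in that time lay between −2 and +12 mm.

**Carry:** I moved the tray slowly to the stand and turned it 15°. Every pin reading on the way lay between +7 and +14 mm.

**Last checks, after letting go:**

| Check | Result |
|---|---|
| Tray centre against stand centre | (419.5, 225.5) against (421.1, 226.2) mm |
| Line-up with the stand | within 0.1° |
| Tilt | below 0.001 rad |
| Pin position | +13.4 mm; +13.5 mm just after the jaws opened |
| Other objects | all within about 5 mm of their first readings, which is about the finder's own error |
| Gripper | open and clear, above the tray |

No check failed or disagreed beyond camera error. A couple of pin readings from the fixed cameras found no pin pixels, so I used the wrist camera for those. Pressing down before release read about 13 N on the stand, so I eased the command back slightly, then opened the jaws.

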